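# Knock up a stack of mounting plates in the squaring corner

### The job

Of the three loose metal plates lying on the bench, take the one that has the same shape and size as the plates stacked untidily in the squaring corner and lay it flat on top of that stack. Then tap the stack up against both fences until all four plates sit flush with one another and with both fences. Leave everything else on the bench where it is.

Things in the scene. Friction and masses are not known exactly. Their poses are not given: they have to be found in the camera images.
- jig: the squaring corner, fixed: plywood board 160 mm (x) by 210 mm (y), 8 mm thick, with two dark wooden fences 12 mm thick, 26 mm above the board, one along its +x edge, one along its +y edge; the -x and -y sides are open. Origin under the board, 70 mm from the +x fence's inner face, 90 mm from the +y fence's; x and y point square to the two fences
- corner (a point): the inner corner where the fences' inner faces meet, at the board's top (8 mm above the bench); axes as the jig's; the fences run from here to -y and to -x. A plate flush in the corner has its 100 mm side along the +x fence, its centre 30 mm (x) and 50 mm (y) inside the corner
- plate1: bottom plate of the skewed stack on the board: plain aluminium plate, rectangular, 60 mm (its x) by 100 mm (its y), 6 mm thick, with a dark screw hole near each corner; origin at the centre of its underside
- plate2: middle plate of the stack: plain aluminium plate, rectangular, 60 mm (its x) by 100 mm (its y), 6 mm thick, with a dark screw hole near each corner; origin at the centre of its underside
- plate3: top plate of the stack, its top 18 mm above the board: plain aluminium plate, rectangular, 60 mm (its x) by 100 mm (its y), 6 mm thick, with a dark screw hole near each corner; origin at the centre of its underside
- loose_plate: the matching loose plate, lying flat on the bench to the robot's right, about 0.1 kg: plain aluminium plate, rectangular, 60 mm (its x) by 100 mm (its y), 6 mm thick, with a dark screw hole near each corner; origin at the centre of its underside
- square_plate: loose plate that does not match, 60 by 60 mm, 6 mm thick, flat on the bench; leave alone; origin at the centre of its underside
- round_plate: loose round plate that does not match, 72 mm across, 6 mm thick, flat on the bench; leave alone; origin at the centre of its underside
- elbow: white plastic pipe elbow, 26 mm tube, about 70 by 70 mm, lying on the bench; leave alone; origin on the bench below it
- end_cap: white plastic end cap, 48 mm across, 22 mm high; leave alone; origin at the centre of its underside
- tape: roll of tape lying flat, 90 mm across, 24 mm high; leave alone; origin at the centre of its underside
- drill: cordless drill lying on its side, about 225 by 210 mm, 60 mm high, at the back right; leave alone; origin on the bench under its motor housing
- screwdriver: screwdriver 200 mm long, lying to the robot's left along its x; leave alone; origin under its middle
Mind the look-alikes: they are no part of the job. Leave any green look-alike of the plate3 alone. What is shaped like the plate1 but red is not meant.

How it is judged:
At the end, for the whole second after the job is handed in: All four plates lie flat in one stack on the board with the loose plate on top, each at rest, within 3.5 mm of touching both fences squarely (its centre 30 mm and 50 mm inside the corner, +/- 3.5 mm each way) and turned less than 0.05 rad from the fences (x of plate1 in the frame of corner between -0.0335 and -0.0265 m and y of plate1 in the frame of corner between -0.0535 and -0.0465 m and angle between the x axis of each of plate1, plate2, plate3, loose_plate and the x axis of jig, either way round below 0.05 rad and angle between each of plate1, plate2, plate3, loose_plate's own z axis and vertical below 0.06 rad and linear speed of each of plate1, plate2, plate3, loose_plate below 0.01 m/s and z of each of plate1, plate2, plate3 in the frame of corner below 0.0145 m and x of plate2 in the frame of corner between -0.0335 and -0.0265 m and y of plate2 in the frame of corner between -0.0535 and -0.0465 m and x of plate3 in the frame of corner between -0.0335 and -0.0265 m and y of plate3 in the frame of corner between -0.0535 and -0.0465 m and x of loose_plate in the frame of corner between -0.0335 and -0.0265 m and y of loose_plate in the frame of corner between -0.0535 and -0.0465 m and z of loose_plate in the frame of corner between 0.0155 and 0.0205 m).
It fails at once if one of the things to leave alone (the non-matching plates, elbow, end cap, tape, drill, screwdriver) is moved more than 30 mm (distance of any of square_plate, round_plate, elbow, end_cap, tape, drill, screwdriver from where it was at the start of the episode above 0.03 m).
It also fails if it takes over 67 s, if anything falls off the work surface, if the arm or the gripper's body presses on something with over 40 N, if the wrist force passes 120 N, or if a joint passes its speed limit or range.

### The arm

A 6-joint arm with a two-finger parallel gripper is mounted at the origin on the work surface. World frame = base frame: x ahead of the robot, y to its left, z up, the work surface at z = 0. Lengths are in m, angles in rad, forces in N, time in s.
With the tool pointing down it reaches from about 0.275 to 0.825 m from the base axis. Payload 5.2 kg.
Tool frame: the origin (TCP) lies midway between the tips of the shut fingers; the grasp point (between the pads) lies env.hold_point_z behind it (env.hold_point_z is the distance from the TCP to the grasp point, in m); z points along the fingers, y is the line along which they close (so a half turn about z gives the same grasp; the last joint's range is limited). The gripper opens to 93 mm and grips with 3 to 60 N. Pads are 15 mm wide; open, the fingers measure 128 mm over their backs; the gripper's body (75 mm by 188 mm) begins 65 mm behind the grasp point.
Start: joints at [0.897, 0.259, 1.535, -0, 1.348, -0.203], TCP at [0.249, 0.49, 0.219] pointing down, gripper open.
Joint ranges: [-3.14, 3.14], [-0.91, 2.08], [0.19, 2.58], [-1.22, 4.36], [0.22, 2.71], [-3.12, 3.12]. Speed limits (rad/s): [2.57, 2.57, 3.14, 3.14, 3.14, 3.14].

### API

Orientations are given as a unit quaternion [x, y, z, w].
In Python, from cell import env, cams gives the robot as it stands.
- The arm moves only by the shell command python3 -m pendant 'ROWS' [OPENING]. ROWS is JSON, a list of rows, each a list of 2 entries, a list of its own where there are three numbers: the shift along the tool's x, y, z in units of 150 mm (1.0 is 150 mm), then the turn, a rotation vector about the tool's x, y, z in units of 180 degrees (1.0 is 180 degrees). A call has 1 to 5 rows; each row is the pose to reach, as a shift and turn from the pose commanded when the call began, along the tool's axes at that moment, turning the shorter way round; what a row does not reach only later rows make up. A row lasts 1/8 s, in which the tool goes at most 62.5 mm and 10.7 degrees, less where a joint would pass 70% of its speed; a pose out of reach is approached as far as the arm can. A call with a number of a shift or a turn outside -1 to 1 is refused whole. A call with a gripper value outside its range is refused whole. OPENING is the closure, from 0 (fully open) to 1 (shut), set as the call begins (- or left out, the last holds). The fingers move at their own pace and stop on an object; the grip force is fixed at half the most. Time passes only in rows, so rows that repeat a pose let the fingers close. It gives the time, the measured TCP pose, the force, the opening and the grip force at its end, in the units of the state.
- env.state(): the state, without advancing time (a new reading comes with each control period).
- cams.get_image(name): name is "side" or "top"; returns the picture (400x640x3 uint8, red, green, blue); there is no depth.
- cams.camera_info(name): a dict with "vertical_fov" (degrees; the focal length in pixels is half the picture's height over the tangent of half this angle, whatever the lens; pixels are square), "cx", "cy" (the principal point, pixels), "view" (4x4, takes a point from world to camera coordinates). Camera axes: x right, y up, looking along -z (the intrinsics and any distortion apply to the point x, -y, -z); pixel columns grow to the right and rows downward; lengths in m; the calibration is good to about 2 mm. A picture is of the moment at which its call begins. camera_info takes no time and is no camera call.
- env.close_job(): hands the job in; it is judged then, once.
The state is a dict: "time": time; "joint_positions": joint angles; "joint_velocities": joint speeds; "joint_efforts": joint torques, N m; "position": TCP position; "tool_rot": TCP orientation; "contact_force": force on the tool from outside, world axes, zero at the start; "moment": the same for the moment, N m; "grip_width": finger opening in m; "grasp_force": force on a finger pad.
Only numpy, scipy, OpenCV 4.12 (cv2) and the standard library are available. Lean on these libraries where they do the work, as an engineer would, in place of code of your own. Each camera call takes 0.05 s, during which the arm holds its last target. There are 200 camera calls.

## Working session

There is one attempt and no reset: what is moved stays moved. The work goes in short steps, Python scripts to look and compute and a shell command to move; the robot and the scene stay as the last step left them, time stands still between calls to the robot, and variables do not carry over. Pictures are saved under pics/ and viewed, at most 10 in all, crops included, and the job is handed in when it is done.

```bash
mkdir -p pics; ls; python3 - <<'E'
from cell import env,cams
import cv2
for n in("top","side"):
    im=cams.get_image(n);cv2.imwrite(f"pics/{n}0.png",im[:,:,::-1]);i=cams.camera_info(n);print(n,i)
s=env.state();print(s['time'],s['position'],s['tool_rot'],s['grip_width'],env.hold_point_z)
E
```

```text
pics
top {'vertical_fov': 48.032617244222635, 'cx': 316.6432341124633, 'cy': 197.41976676808238, 'view': array([[ 1.88586265e-02, -9.99821956e-01,  6.39092738e-04,
         3.68093382e-02],
       [ 9.84255481e-01,  1.86773601e-02,  1.75762070e-01,
        -5.57041177e-01],
       [-1.75742713e-01, -2.68560069e-03,  9.84432469e-01,
        -9.65820751e-01],
       [ 0.00000000e+00,  0.00000000e+00,  0.00000000e+00,
         1.00000000e+00]])}
side {'vertical_fov': 54.28015360016044, 'cx': 320.28186450458224, 'cy': 200.01836547255346, 'view': array([[ 0.75555463, -0.65490196,  0.01551177, -0.37145226],
       [ 0.3125217 ,  0.38116202,  0.87008373, -0.21798896],
       [-0.57573204, -0.65254803,  0.49265981, -0.76419172],
       [ 0.        ,  0.        ,  0.        ,  1.        ]])}
0.1 [0.24915848 0.48977182 0.21787549] [ 2.33239810e-01  9.72418878e-01 -7.70109375e-04 -3.50270391e-04] 0.09301007405544312 0.0188
```

View pics/top0.png

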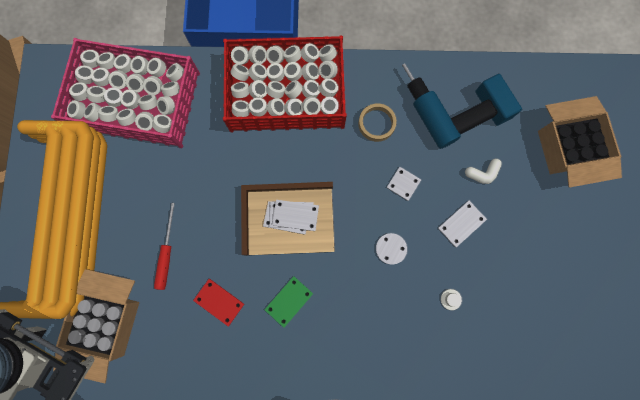

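View pics/side0.png

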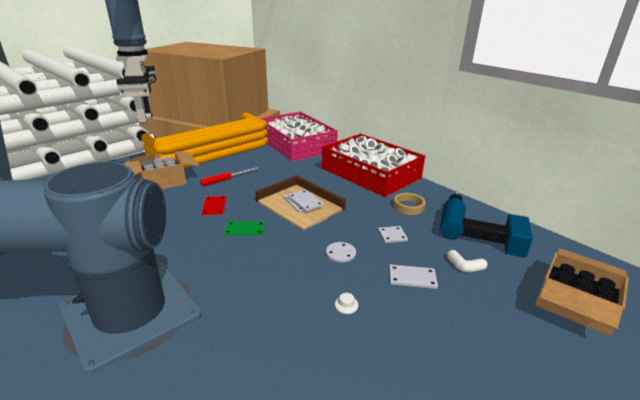

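Plate candidates in the top view are grey rectangle (463,223), grey square (404,183), grey round (391,249), red rectangle (218,302) and green rectangle (289,302). Only the grey rectangle matches the stack in both colour and shape. The jig is at about (289,220), with its +x fence along the top and its +y fence on the left. I'll confirm this in enlarged crops.

```bash
python3 - <<'E'
import cv2,numpy as np
im=cv2.imread('pics/top0.png')
a=cv2.resize(im[175:265,235:345],None,fx=6,fy=6,interpolation=cv2.INTER_CUBIC)
b=cv2.resize(im[190:260,430:500],None,fx=6,fy=6,interpolation=cv2.INTER_CUBIC)
cv2.imwrite('pics/c1.png',a);cv2.imwrite('pics/c2.png',b)
E
cat > h.py <<'E'
import numpy as np
from cell import env,cams
def cam(n):
    i=cams.camera_info(n);return i,200/np.tan(np.radians(i['vertical_fov'])/2),np.array(i['view'])
def unproj(u,v,z,n="top"):
    i,f,V=cam(n);R,t=V[:3,:3],V[:3,3]
    d=R.T@np.array([(u-i['cx'])/f,-(v-i['cy'])/f,-1]);o=-R.T@t
    return o+d*(z-o[2])/d[2]
def proj(p,n="top"):
    i,f,V=cam(n);c=V[:3,:3]@np.array(p)+V[:3,3]
    return i['cx']+f*c[0]/-c[2], i['cy']-f*c[1]/-c[2]
E
```

```text
(no output)
```

View pics/c1.png

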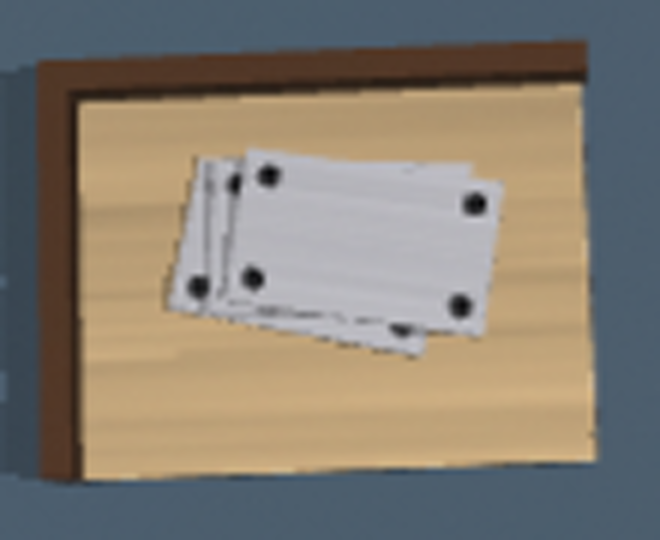

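View pics/c2.png

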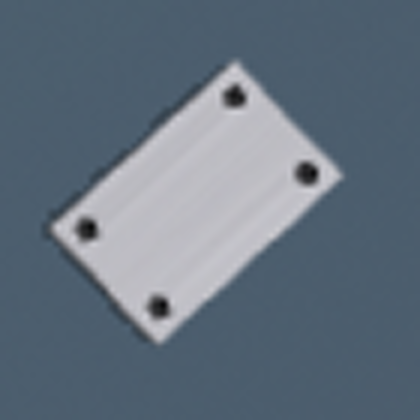

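```bash
cat >> h.py <<'E'
def go(x,y,z,psi=None):
    """rows args for TCP target with tool-y heading psi (mod pi)"""
    from scipy.spatial.transform import Rotation as Ro
    s=env.state();R=Ro.from_quat(s['tool_rot']);p=np.array(s['position'])
    h=np.arctan2(*R.as_matrix()[:2,1][::-1])
    sh=R.inv().apply(np.array([x,y,z])-p)/.15
    d=0 if psi is None else (psi-h+np.pi/2)%np.pi-np.pi/2
    T=Ro.from_matrix([[-np.sin(h+d)*-1*-1,np.cos(h+d),0],[np.cos(h+d),np.sin(h+d),0],[0,0,-1]])
    Rx=np.cross([np.cos(h+d),np.sin(h+d),0],[0,0,-1])
    T=Ro.from_matrix(np.c_[Rx,[np.cos(h+d),np.sin(h+d),0],[0,0,-1]])
    rv=(R.inv()*T).as_rotvec()/np.pi
    print('shift',sh.round(4),'turn',rv.round(4),'dyaw',np.degrees(d).round(1),'pos',p.round(4),'q',np.array(s['tool_rot']).round(4))
E
python3 - <<'E'
from h import *
def c(pts,ox,oy,z): return np.array([unproj(ox+u/6,oy+v/6,z) for u,v in pts])
deg=np.degrees
L=c([(234,97),(307,174),(159,307),(87,229)],430,190,.006)
P=c([(269,176),(475,204),(460,306),(253,279)],235,175,.026)
for n,Q in(('loose',L),('p3',P)):
    e=[np.linalg.norm(Q[(i+1)%4]-Q[i]) for i in range(4)]
    print(n,Q.mean(0).round(4),np.round(e,4))
d=(L[2]-L[1]);print('loose long dir',deg(np.arctan2(d[1],d[0])))
d=(P[0]-P[1]);print('p3 long dir',deg(np.arctan2(d[1],d[0])))
LC=c([(236,60),(344,176),(159,345),(49,229)],430,190,.006);print(LC.mean(0),[np.linalg.norm(LC[(i+1)%4]-LC[i]).round(4) for i in range(4)])
B=c([(78,100),(583,84),(597,460),(84,480)],235,175,.008)
print(B.round(4),[np.linalg.norm(B[(i+1)%4]-B[i]).round(4) for i in range(4)])
d=B[0]-B[1];print('jig y dir',deg(np.arctan2(d[1],d[0])));d=B[0]-B[3];print('jig x dir',deg(np.arctan2(d[1],d[0])))
F=c([(38,62),(587,42)],235,175,.034);print('outer fence top',F,np.linalg.norm(F[0]-F[1]))
# plate1: left corners
print('p1 corners', c([(200,157),(166,308),(420,355)],235,175,.014).round(4))
# compare side
for p in [L.mean(0),P.mean(0),B[0],B[3]]: print(proj(p,'side'))
d=(L[2]-L[1]);psi=np.arctan2(d[1],d[0])+np.pi/2
go(*L.mean(0)[:2],.12,psi)
E
```

```text
loose [ 0.5084 -0.2951  0.006 ] [0.0404 0.0797 0.0401 0.0795]
p3 [0.518  0.0947 0.026 ] [0.08   0.0397 0.0798 0.0402]
loose long dir 131.61448013768307
p3 long dir 83.26142453578592
[ 0.50827061 -0.29524304  0.006     ] [np.float64(0.0605), np.float64(0.1002), np.float64(0.0603), np.float64(0.1016)]
[[0.5743 0.2097 0.008 ]
 [0.5845 0.0112 0.008 ]
 [0.4374 0.0039 0.008 ]
 [0.426  0.2006 0.008 ]] [np.float64(0.1988), np.float64(0.1473), np.float64(0.197), np.float64(0.1486)]
jig y dir 92.93699257177073
jig x dir 3.507489630319673
outer fence top [[0.58400544 0.22163273 0.034     ]
 [0.59587526 0.01066312 0.034     ]] 0.21130326242075045
p1 corners [[0.5515 0.1602 0.014 ]
 [0.4922 0.1711 0.014 ]
 [0.4759 0.0727 0.014 ]]
(np.float64(413.62202126247917), np.float64(275.3697357296278))
(np.float64(305.6492734809307), np.float64(199.08846723012059))
(np.float64(296.5382912122747), np.float64(184.63911995566073))
(np.float64(258.2050581656644), np.float64(200.50500660793483))
shift [-3.9143 -3.8781  0.6577] turn [-0.0005 -0.      0.1189] dyaw -21.4 pos [0.2492 0.4898 0.2179] q [ 2.332e-01  9.724e-01 -8.000e-04 -4.000e-04]
```

The crops show hole spacings of 40×80 mm, so the grey rectangle at (463,223) is the matching plate; the red and green ones are decoys. Moving above it.

```bash

python3 -m pendant '[[[-0.98,-0.97,0],[0,0,0]],[[-0.98,-0.97,0],[0,0,0]],[[-0.98,-0.97,0],[0,0,0]],[[-0.98,-0.97,0],[0,0,0]],[[-0.98,-0.97,0],[0,0,0]]]' 0
python3 -m pendant '[[[-0.98,-0.97,0],[0,0,0]],[[-0.98,-0.97,0],[0,0,0]],[[-0.98,-0.97,0],[0,0,0]],[[-0.98,-0.97,0],[0,0,0]],[[-0.98,-0.97,0],[0,0,0]]]' 0
python3 -m pendant '[[[-0.98,-0.97,0.1],[0,0,0]],[[-0.98,-0.97,0.1],[0,0,0]],[[-0.98,-0.97,0.1],[0,0,0]],[[-0.98,-0.97,0.1],[0,0,0]],[[-0.98,-0.97,0.1],[0,0,0]]]' 0
python3 -c "
from h import *
go(.5084,-.2951,.12,np.radians(41.6));print(env.state()['joint_positions'])"
```

```text
time: 0.72
position: [0.3148, 0.2927, 0.2186]
tool_rot: [0.235, 0.972, -0.0, -0.0]
contact_force: [-0.2, 0.3, -0.0]
grip_width: 0.0925
grasp_force: 0.0
time: 1.35
position: [0.38, 0.0972, 0.2185]
tool_rot: [0.234, 0.972, 0.0, -0.0]
contact_force: [-0.1, 0.7, 0.1]
grip_width: 0.0936
grasp_force: 0.0
time: 1.98
position: [0.4448, -0.098, 0.2031]
tool_rot: [0.233, 0.972, 0.001, -0.001]
contact_force: [-0.3, 1.3, -0.6]
grip_width: 0.0931
grasp_force: 0.0
shift [-0.9755 -0.9785  0.5518] turn [ 1.000e-04 -6.000e-04  1.189e-01] dyaw -21.4 pos [ 0.4448 -0.098   0.2031] q [ 2.335e-01  9.724e-01  5.000e-04 -7.000e-04]
[-4.63234984e-01  9.97817629e-02  1.77126174e+00  7.46057168e-04
  1.27217726e+00 -1.56300235e+00]
```

```bash

python3 -m pendant '[[[-0.976,-0.978,0.55],[0,0,0.119]],[[-0.976,-0.978,0.55],[0,0,0.119]],[[-0.976,-0.978,0.55],[0,0,0.119]],[[-0.976,-0.978,0.55],[0,0,0.119]],[[-0.976,-0.978,0.55],[0,0,0.119]]]' 0
python3 -m pendant '[[[0,0,0],[0,0,0]]]'
python3 -c "
from h import *
go(.5084,-.2951,.004,np.radians(41.6))"
```

```text
time: 2.6
position: [0.5089, -0.2947, 0.1198]
tool_rot: [0.41, 0.912, 0.001, -0.001]
contact_force: [-1.1, 0.6, 0.2]
grip_width: 0.0929
grasp_force: 0.0
time: 2.72
position: [0.5087, -0.2932, 0.1214]
tool_rot: [0.409, 0.913, 0.0, -0.0]
contact_force: [0.1, 0.5, -1.0]
grip_width: 0.0932
grasp_force: 0.0
shift [-0.0089 -0.0103  0.783 ] turn [ 0.0002 -0.0004  0.0007] dyaw -0.1 pos [ 0.5087 -0.2932  0.1214] q [ 4.090e-01  9.125e-01  5.000e-04 -4.000e-04]
```

```bash

python3 -m pendant '[[[0,-0.005,0.4],[0,0,0]],[[0,-0.005,0.65],[0,0,0]],[[0,-0.005,0.72],[0,0,0]],[[0,-0.005,0.77],[0,0,0]],[[0,-0.005,0.77],[0,0,0]]]' 0
python3 -m pendant '[[[0,0,0],[0,0,0]],[[0,0,0],[0,0,0]],[[0,0,0],[0,0,0]],[[0,0,0],[0,0,0]],[[0,0,0],[0,0,0]]]' 1
python3 -m pendant '[[[0,0,0],[0,0,0]],[[0,0,0],[0,0,0]],[[0,0,0],[0,0,0]]]' 1
```

```text
time: 3.35
position: [0.5087, -0.2966, 0.0069]
tool_rot: [0.41, 0.912, -0.0, 0.001]
contact_force: [-0.5, 0.4, -0.1]
grip_width: 0.0927
grasp_force: 0.0
time: 3.98
position: [0.5083, -0.297, 0.0063]
tool_rot: [0.41, 0.912, -0.0, 0.001]
contact_force: [-0.2, -0.9, 5.7]
grip_width: 0.0474
grasp_force: 2.6
time: 4.35
position: [0.5083, -0.2971, 0.0063]
tool_rot: [0.41, 0.912, -0.0, 0.001]
contact_force: [0.6, 0.2, 5.5]
grip_width: 0.0178
grasp_force: 2.7
```

The tips were 6 mm up and rode over the plate. I'll reopen, go lower and try again.

```bash

python3 -m pendant '[[[0,0,-0.02],[0,0,0]],[[0,0,-0.02],[0,0,0]],[[0,0,-0.02],[0,0,0]],[[0,0,-0.02],[0,0,0]],[[0,0,-0.02],[0,0,0]]]' 0
python3 -m pendant '[[[0,0,0],[0,0,0]],[[0,0,0],[0,0,0]],[[0,0,0],[0,0,0]],[[0,0,0],[0,0,0]],[[0,0,0],[0,0,0]]]' 0
python3 -c "
from h import *
import cv2
cv2.imwrite('pics/top1.png',cv2.resize(cams.get_image('top')[170:280,420:510,::-1],None,fx=5,fy=5))"
```

```text
time: 4.97
position: [0.5078, -0.2964, 0.0085]
tool_rot: [0.41, 0.912, 0.0, -0.0]
contact_force: [-0.1, -0.0, -0.0]
grip_width: 0.0631
grasp_force: 0.0
time: 5.6
position: [0.5079, -0.2965, 0.0087]
tool_rot: [0.41, 0.912, 0.0, 0.0]
contact_force: [-0.5, -0.2, 0.3]
grip_width: 0.0932
grasp_force: 0.0
```

View pics/top1.png

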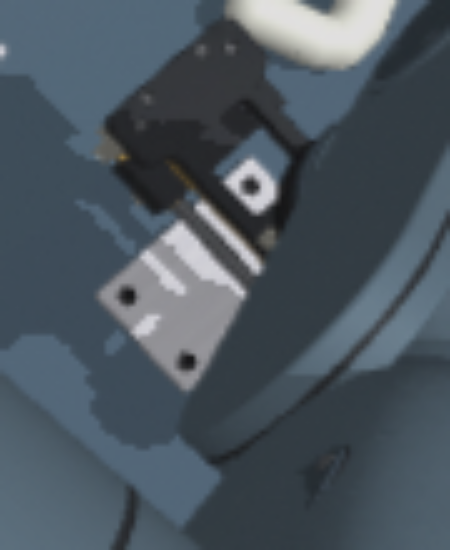

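The plate has barely moved: the holes at crop (127,295) and (187,361) are within about 1 px of before. It still lies between the open fingers, so I'll go lower and grip.

```bash

python3 -m pendant '[[[0,0,0.02],[0,0,0]],[[0,0,0.04],[0,0,0]],[[0,0,0.043],[0,0,0]],[[0,0,0.043],[0,0,0]]]' 0
python3 -m pendant '[[[0,0,0],[0,0,0]],[[0,0,0],[0,0,0]],[[0,0,0],[0,0,0]],[[0,0,0],[0,0,0]],[[0,0,0],[0,0,0]]]' 1
```

```text
time: 6.15
position: [0.5078, -0.2965, 0.0021]
tool_rot: [0.41, 0.912, 0.0, -0.0]
contact_force: [-1.0, -0.2, -0.6]
grip_width: 0.0931
grasp_force: 0.0
time: 6.78
position: [0.5079, -0.2965, 0.0023]
tool_rot: [0.41, 0.912, -0.0, 0.0]
contact_force: [0.4, 0.3, 0.4]
grip_width: 0.0593
grasp_force: 30.0
```

```bash

python3 -m pendant '[[[0,0,-0.3],[0,0,0]],[[0,0,-0.6],[0,0,0]],[[0,0,-0.6],[0,0,0]]]' 1
python3 -c "
from h import *
go(.518,.0947,.09,np.radians(3.2))"
```

```text
time: 7.15
position: [0.51, -0.2983, 0.096]
tool_rot: [0.41, 0.912, -0.001, 0.004]
contact_force: [-0.5, -0.2, -2.0]
grip_width: 0.059
grasp_force: 30.0
shift [1.9238 1.7799 0.027 ] turn [0.0011 0.0023 0.2134] dyaw -38.4 pos [ 0.51   -0.2983  0.096 ] q [ 0.4098  0.9122 -0.0011  0.0037]
```

```bash

python3 -m pendant '[[[0.95,0.89,0],[0,0,0]],[[0.95,0.89,0],[0,0,0]],[[0.95,0.89,0],[0,0,0]],[[0.95,0.89,0],[0,0,0]],[[0.95,0.89,0],[0,0,0]]]' 1
python3 -m pendant '[[[0.97,0.89,0],[0,0,0.213]],[[0.97,0.89,0],[0,0,0.213]],[[0.97,0.89,0],[0,0,0.213]],[[0.97,0.89,0],[0,0,0.213]],[[0.97,0.89,0],[0,0,0.213]]]' 1
python3 -m pendant '[[[0,0,0],[0,0,0]],[[0,0,0],[0,0,0]]]'
python3 -c "
from h import *
go(.518,.0947,.032,np.radians(3.2))"
```

```text
time: 7.78
position: [0.5127, -0.1009, 0.0914]
tool_rot: [0.409, 0.913, -0.0, -0.001]
contact_force: [-0.2, 0.2, -1.3]
grip_width: 0.0591
grasp_force: 30.0
time: 8.4
position: [0.5167, 0.0963, 0.0917]
tool_rot: [0.686, 0.727, -0.0, -0.0]
contact_force: [-0.1, -0.1, -1.8]
grip_width: 0.0597
grasp_force: 30.0
time: 8.65
position: [0.5166, 0.0943, 0.092]
tool_rot: [0.687, 0.727, -0.0, 0.0]
contact_force: [1.2, -0.7, -0.6]
grip_width: 0.0591
grasp_force: 30.0
shift [0.0021 0.0092 0.4002] turn [-0.0001  0.0001  0.0001] dyaw -0.0 pos [0.5166 0.0943 0.092 ] q [ 6.870e-01  7.267e-01 -2.000e-04  1.000e-04]
```

```bash

python3 -m pendant '[[[0,0,0.2],[0,0,0]],[[0,0,0.36],[0,0,0]],[[0,0,0.4],[0,0,0]],[[0,0,0.4],[0,0,0]]]' 1
python3 -m pendant '[[[0,0,0.012],[0,0,0]],[[0,0,0.022],[0,0,0]],[[0,0,0.022],[0,0,0]]]' 1
```

```text
time: 9.15
position: [0.5165, 0.0954, 0.0323]
tool_rot: [0.687, 0.727, -0.0, -0.0]
contact_force: [-0.1, 0.1, -1.1]
grip_width: 0.0593
grasp_force: 30.0
time: 9.52
position: [0.5165, 0.0962, 0.0293]
tool_rot: [0.687, 0.727, 0.0, 0.0]
contact_force: [-0.4, 0.2, -1.9]
grip_width: 0.0592
grasp_force: 30.0
```

Not touching yet, so I'll inch down another 1 to 2 mm, then release.

```bash

python3 -m pendant '[[[0,0,0.005],[0,0,0]],[[0,0,0.008],[0,0,0]],[[0,0,0.008],[0,0,0]]]' 1
python3 -m pendant '[[[0,0,0],[0,0,0]],[[0,0,0],[0,0,0]],[[0,0,0],[0,0,0]],[[0,0,0],[0,0,0]]]' 0.25
python3 -m pendant '[[[0,0,-0.3],[0,0,0]],[[0,0,-0.6],[0,0,0]],[[0,0,-0.6],[0,0,0]]]' 0.25
```

```text
time: 9.9
position: [0.5164, 0.0962, 0.0282]
tool_rot: [0.687, 0.727, 0.0, 0.0]
contact_force: [-1.0, 0.8, 4.5]
grip_width: 0.0591
grasp_force: 30.0
time: 10.4
position: [0.5162, 0.0961, 0.0276]
tool_rot: [0.687, 0.727, -0.0, -0.0]
contact_force: [0.1, -0.8, -0.3]
grip_width: 0.0697
grasp_force: 0.0
time: 10.78
position: [0.519, 0.0961, 0.1213]
tool_rot: [0.687, 0.727, 0.003, 0.003]
contact_force: [0.6, 0.1, -0.4]
grip_width: 0.0702
grasp_force: 0.0
```

```bash
cat >> h.py <<'E'
def jig(jx,jy,z,rel=None):
    a=np.radians(3.2);c,s=np.cos(a),np.sin(a)
    go(.5743+c*jx-s*jy,.2097+s*jx+c*jy,z,None if rel is None else a+np.radians(rel))
def where():
    a=np.radians(3.2);c,s=np.cos(a),np.sin(a);p=env.state()['position'];d=p[0]-.5743,p[1]-.2097
    print('jig tcp',round(c*d[0]+s*d[1],4),round(-s*d[0]+c*d[1],4),round(p[2],4),'F',np.round(env.state()['contact_force'],1))
E
python3 -c "
from h import *
import cv2
cv2.imwrite('pics/side1.png',cv2.resize(cams.get_image('side')[150:250,230:370,::-1],None,fx=5,fy=5))
print(env.state()['joint_positions']);jig(-.122,-.1,.06,89.9);jig(-.122,-.1,.06,-89.9)"
```

```text
[-2.84717839e-02  3.04002792e-01  1.73406332e+00 -3.37170965e-06
  1.09973495e+00 -8.54742440e-02]
shift [ 0.0689 -0.3939  0.3928] turn [ 0.0009  0.001  -0.4991] dyaw 89.8 pos [0.5174 0.0961 0.1191] q [0.6867 0.727  0.0013 0.0014]
shift [ 0.0689 -0.3939  0.3928] turn [ 0.001  -0.0009  0.4998] dyaw -90.0 pos [0.5174 0.0961 0.1191] q [0.6867 0.727  0.0013 0.0014]
```

View pics/side1.png

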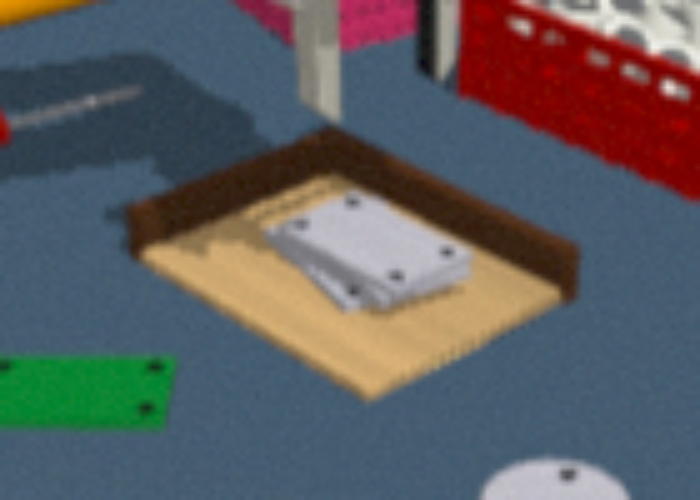

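The loose plate lies flat on the stack. Next I turn the gripper so both fingers form a two-point pusher along the long side.

```bash

python3 -m pendant '[[[0.07,-0.39,0],[0,0,-0.25]],[[0.07,-0.39,0],[0,0,-0.25]],[[0.07,-0.39,0],[0,0,-0.25]],[[0.07,-0.39,0],[0,0,-0.25]],[[0.07,-0.39,0],[0,0,-0.25]]]' 0.55
python3 -m pendant '[[[0,0,0],[0,0,-0.25]],[[0,0,0],[0,0,-0.25]],[[0,0,0],[0,0,-0.25]],[[0,0,0],[0,0,-0.25]],[[0,0,0],[0,0,-0.25]]]' 0.55
python3 -m pendant '[[[0,0,0],[0,0,0]]]'
python3 -c "
from h import *
jig(-.122,-.1,.011,90);print(env.state()['joint_positions'])"
```

```text
time: 11.45
position: [0.4561, 0.1033, 0.1163]
tool_rot: [0.356, 0.934, -0.001, -0.001]
contact_force: [0.2, 0.6, 0.8]
grip_width: 0.0421
grasp_force: 0.0
time: 12.08
position: [0.4567, 0.1032, 0.1169]
tool_rot: [-0.027, 1.0, 0.0, -0.001]
contact_force: [0.2, -0.2, -0.3]
grip_width: 0.0418
grasp_force: 0.0
time: 12.2
position: [0.457, 0.1033, 0.1172]
tool_rot: [-0.026, 1.0, 0.0, -0.0]
contact_force: [-0.2, 0.4, 0.6]
grip_width: 0.0422
grasp_force: 0.0
shift [-0.008  -0.0021  0.7082] turn [ 0.     -0.0003 -0.0009] dyaw 0.2 pos [0.457  0.1033 0.1172] q [-2.640e-02  9.997e-01  0.000e+00 -5.000e-04]
[-1.65105074e-02  2.12776039e-01  1.86657490e+00  4.52394771e-05
  1.06318078e+00 -1.64022695e+00]
```

```bash

python3 -m pendant '[[[0,0,0.35],[0,0,0]],[[0,0,0.6],[0,0,0]],[[0,0,0.69],[0,0,0]],[[0,0,0.69],[0,0,0]]]'
python3 -m pendant '[[[0,0,0],[0,0,0]]]'
python3 -c "
from h import *
where()"
```

```text
time: 12.7
position: [0.457, 0.1032, 0.0138]
tool_rot: [-0.028, 1.0, 0.0, -0.001]
contact_force: [0.2, -0.1, -0.4]
grip_width: 0.042
grasp_force: 0.0
time: 12.82
position: [0.4585, 0.1033, 0.0154]
tool_rot: [-0.028, 1.0, -0.0, 0.001]
contact_force: [1.0, 0.3, 0.4]
grip_width: 0.0414
grasp_force: 0.0
jig tcp -0.1216 -0.0998 0.0154 F [1.  0.3 0.4]
```

```bash

python3 -m pendant '[[[0,0,0.01],[0,0,0]],[[0,0,0.022],[0,0,0]],[[0,0,0.022],[0,0,0]]]'
python3 -m pendant '[[[-0.03,0,0],[0,0,0]],[[-0.06,0,0],[0,0,0]],[[-0.09,0,0],[0,0,0]],[[-0.12,0,0],[0,0,0]],[[-0.15,0,0],[0,0,0]]]'
python3 -m pendant '[[[-0.03,0,0],[0,0,0]],[[-0.06,0,0],[0,0,0]],[[-0.09,0,0],[0,0,0]],[[-0.12,0,0],[0,0,0]],[[-0.15,0,0],[0,0,0]]]'
python3 -c "
from h import *
where()"
```

```text
time: 13.2
position: [0.4574, 0.1033, 0.0111]
tool_rot: [-0.028, 1.0, -0.0, 0.0]
contact_force: [-0.4, -0.0, -0.4]
grip_width: 0.0416
grasp_force: 0.0
time: 13.82
position: [0.4798, 0.1045, 0.0108]
tool_rot: [-0.028, 1.0, -0.0, -0.0]
contact_force: [-0.4, -1.6, -0.3]
grip_width: 0.0418
grasp_force: 0.7
time: 14.45
position: [0.502, 0.106, 0.0108]
tool_rot: [-0.029, 1.0, 0.0, -0.0]
contact_force: [-2.7, -0.2, 0.8]
grip_width: 0.0422
grasp_force: 1.3
jig tcp -0.078 -0.0995 0.0108 F [-2.7 -0.2  0.8]
```

```bash

python3 -m pendant '[[[-0.02,0,0],[0,0,0]],[[-0.04,0,0],[0,0,0]],[[-0.06,0,0],[0,0,0]],[[-0.06,0,0],[0,0,0]]]'
python3 -m pendant '[[[-0.01,0,0],[0,0,0]],[[-0.01,0,0],[0,0,0]]]'
python3 -c "
from h import *
where()"
```

```text
time: 14.95
position: [0.5111, 0.1064, 0.0108]
tool_rot: [-0.029, 1.0, 0.0, -0.0]
contact_force: [-3.7, 0.5, 1.0]
grip_width: 0.0419
grasp_force: 1.7
time: 15.2
position: [0.5118, 0.1064, 0.0108]
tool_rot: [-0.029, 1.0, -0.0, -0.001]
contact_force: [-4.6, -0.3, 1.5]
grip_width: 0.0419
grasp_force: 2.7
jig tcp -0.0682 -0.0997 0.0108 F [-4.6 -0.3  1.5]
```

Nearly at the fence; I'll push on in small steps until the force rises.

```bash

python3 -m pendant '[[[-0.007,0,0],[0,0,0]],[[-0.014,0,0],[0,0,0]],[[-0.014,0,0],[0,0,0]]]'
python3 -c "
from h import *
where()"
```

```text
time: 15.58
position: [0.5118, 0.1064, 0.0106]
tool_rot: [-0.029, 1.0, -0.0, -0.003]
contact_force: [-9.9, -1.8, 7.2]
grip_width: 0.0419
grasp_force: 5.3
jig tcp -0.0682 -0.0996 0.0106 F [-9.9 -1.8  7.2]
```

```bash

python3 -m pendant '[[[-0.014,0,0],[0,0,0]],[[-0.014,0,0],[0,0,0]]]'
python3 -m pendant '[[[0.03,0,0],[0,0,0]],[[0.1,0,0],[0,0,0]],[[0.15,0,0],[0,0,0]],[[0.15,0,0],[0,0,0]]]'
python3 -m pendant '[[[0,0,-0.3],[0,0,0]],[[0,0,-0.6],[0,0,0]],[[0,0,-0.6],[0,0,0]]]'
python3 -c "
from h import *
import cv2
a=cv2.resize(cams.get_image('top')[175:265,235:345,::-1],None,fx=5,fy=5,interpolation=cv2.INTER_CUBIC)
b=cv2.resize(cams.get_image('side')[165:235,250:350,::-1],None,fx=5.5,fy=5.5,interpolation=cv2.INTER_CUBIC)[:150+200]
cv2.imwrite('pics/t2.png',a);cv2.imwrite('pics/s2.png',b)"
```

```text
time: 15.82
position: [0.5117, 0.1065, 0.0103]
tool_rot: [-0.029, 1.0, -0.0, -0.005]
contact_force: [-14.3, -1.4, 10.2]
grip_width: 0.0416
grasp_force: 7.7
time: 16.32
position: [0.4943, 0.1054, 0.0111]
tool_rot: [-0.028, 1.0, -0.0, 0.0]
contact_force: [1.3, -0.6, -0.7]
grip_width: 0.0417
grasp_force: 0.0
time: 16.7
position: [0.4979, 0.1054, 0.1046]
tool_rot: [-0.029, 1.0, -0.0, 0.004]
contact_force: [-0.9, -0.2, 0.3]
grip_width: 0.0416
grasp_force: 0.0
```

View pics/s2.png

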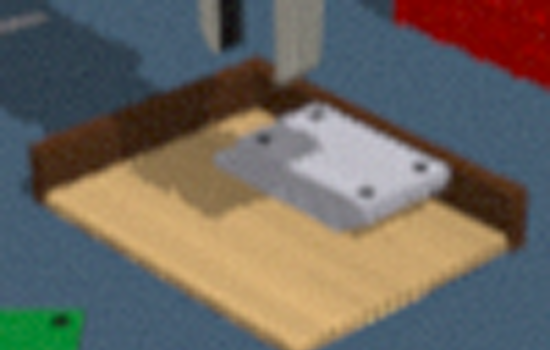

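In the side crop the stack's long faces line up and sit against the +x fence, with the plates' ends still uneven. Next is the push along +y.

```bash

python3 -m pendant '[[[0,0,0],[0,0,0.25]],[[0,0,0],[0,0,0.25]],[[0,0,0],[0,0,0.25]],[[0,0,0],[0,0,0.25]],[[0,0,0],[0,0,0.25]]]' 0.87
python3 -m pendant '[[[0,0,0],[0,0,0.25]],[[0,0,0],[0,0,0.25]],[[0,0,0],[0,0,0.25]],[[0,0,0],[0,0,0.25]],[[0,0,0],[0,0,0.25]]]'
python3 -c "
from h import *
jig(-.032,-.19,.06,0)"
```

```text
time: 17.42
position: [0.4934, 0.1054, 0.0993]
tool_rot: [0.356, 0.934, -0.001, -0.001]
contact_force: [0.4, -0.3, -0.2]
grip_width: 0.0119
grasp_force: 0.0
time: 18.05
position: [0.4939, 0.1054, 0.1001]
tool_rot: [0.686, 0.728, -0.001, -0.001]
contact_force: [-0.1, 0.9, -0.0]
grip_width: 0.0119
grasp_force: 0.0
shift [-0.6032  0.3592  0.2665] turn [-0.0005 -0.      0.001 ] dyaw -0.2 pos [0.4939 0.1054 0.1001] q [ 6.859e-01  7.277e-01 -5.000e-04 -6.000e-04]
```

```bash

python3 -m pendant '[[[-0.6,0.36,0],[0,0,0]],[[-0.6,0.36,0],[0,0,0]],[[-0.6,0.36,0.26],[0,0,0]],[[-0.6,0.36,0.26],[0,0,0]],[[-0.6,0.36,0.26],[0,0,0]]]'
python3 -m pendant '[[[0,0,0],[0,0,0]],[[0,0,0],[0,0,0]]]'
python3 -c "
from h import *
where();jig(-.032,-.19,.011,0)"
```

```text
time: 18.68
position: [0.5533, 0.019, 0.0623]
tool_rot: [0.686, 0.728, -0.0, -0.0]
contact_force: [0.1, -0.4, 0.5]
grip_width: 0.0125
grasp_force: 0.0
time: 18.92
position: [0.554, 0.019, 0.0631]
tool_rot: [0.686, 0.727, 0.001, 0.001]
contact_force: [-0.2, -0.7, 1.2]
grip_width: 0.0126
grasp_force: 0.0
jig tcp -0.0309 -0.1893 0.0631 F [-0.2 -0.7  1.2]
shift [-0.0044 -0.008   0.3471] turn [0.0006 0.0001 0.0008] dyaw -0.1 pos [0.554  0.019  0.0631] q [6.862e-01 7.274e-01 6.000e-04 8.000e-04]
```

```bash

python3 -m pendant '[[[-0.003,-0.008,0.2],[0,0,0]],[[-0.003,-0.008,0.3],[0,0,0]],[[-0.003,-0.008,0.335],[0,0,0]],[[-0.003,-0.008,0.335],[0,0,0]]]'
python3 -m pendant '[[[0,0,0],[0,0,0]]]'
python3 -c "
from h import *
where();jig(-.032,-.115,.011,0)"
```

```text
time: 19.42
position: [0.5524, 0.0181, 0.0117]
tool_rot: [0.687, 0.727, 0.0, -0.0]
contact_force: [0.2, -0.5, 0.4]
grip_width: 0.0124
grasp_force: 0.0
time: 19.55
position: [0.5529, 0.018, 0.0124]
tool_rot: [0.687, 0.727, 0.0, 0.001]
contact_force: [-0.3, 0.8, 0.1]
grip_width: 0.0123
grasp_force: 0.0
jig tcp -0.032 -0.1902 0.0124 F [-0.3  0.8  0.1]
shift [0.5012 0.0009 0.0089] turn [0.0004 0.0001 0.0004] dyaw -0.1 pos [0.5529 0.018  0.0124] q [6.866e-01 7.270e-01 4.000e-04 5.000e-04]
```

```bash

python3 -m pendant '[[[0.03,0,0.006],[0,0,0]],[[0.06,0,0.006],[0,0,0]],[[0.09,0,0.006],[0,0,0]],[[0.12,0,0.006],[0,0,0]],[[0.15,0,0.006],[0,0,0]]]'
python3 -m pendant '[[[0.03,0,0],[0,0,0]],[[0.06,0,0],[0,0,0]],[[0.09,0,0],[0,0,0]],[[0.12,0,0],[0,0,0]],[[0.15,0,0],[0,0,0]]]'
python3 -m pendant '[[[0.03,0,0],[0,0,0]],[[0.06,0,0],[0,0,0]],[[0.09,0,0],[0,0,0]],[[0.12,0,0],[0,0,0]],[[0.15,0,0],[0,0,0]]]'
python3 -c "
from h import *
where()"
```

```text
time: 20.18
position: [0.551, 0.041, 0.0107]
tool_rot: [0.687, 0.727, -0.0, -0.0]
contact_force: [-0.3, 0.5, 0.4]
grip_width: 0.0123
grasp_force: 0.0
time: 20.8
position: [0.5497, 0.0631, 0.0107]
tool_rot: [0.687, 0.727, -0.0, 0.0]
contact_force: [0.0, -1.5, -0.6]
grip_width: 0.0119
grasp_force: 0.7
time: 21.42
position: [0.5484, 0.0858, 0.0107]
tool_rot: [0.687, 0.727, -0.0, -0.0]
contact_force: [-0.5, -1.6, -0.5]
grip_width: 0.012
grasp_force: 0.9
jig tcp -0.0328 -0.1223 0.0107 F [-0.5 -1.6 -0.5]
```

```bash

python3 -m pendant '[[[0.02,0,0],[0,0,0]],[[0.04,0,0],[0,0,0]],[[0.06,0,0],[0,0,0]],[[0.08,0,0],[0,0,0]],[[0.085,0,0],[0,0,0]]]'
python3 -m pendant '[[[0.007,0,0],[0,0,0]],[[0.014,0,0],[0,0,0]],[[0.014,0,0],[0,0,0]]]'
python3 -c "
from h import *
where()"
```

```text
time: 22.05
position: [0.5476, 0.0984, 0.0108]
tool_rot: [0.687, 0.727, -0.0, -0.0]
contact_force: [-0.4, -2.5, 0.3]
grip_width: 0.012
grasp_force: 1.0
time: 22.42
position: [0.5475, 0.1004, 0.0107]
tool_rot: [0.687, 0.727, 0.0, -0.0]
contact_force: [-1.3, -1.3, -0.6]
grip_width: 0.0119
grasp_force: 0.7
jig tcp -0.0328 -0.1076 0.0107 F [-1.3 -1.3 -0.6]
```

```bash

python3 -m pendant '[[[0.007,0,0],[0,0,0]],[[0.014,0,0],[0,0,0]],[[0.014,0,0],[0,0,0]]]'
python3 -m pendant '[[[0.007,0,0],[0,0,0]],[[0.014,0,0],[0,0,0]],[[0.014,0,0],[0,0,0]]]'
python3 -c "
from h import *
where()"
```

```text
time: 22.8
position: [0.5475, 0.1015, 0.0107]
tool_rot: [0.687, 0.727, -0.001, 0.0]
contact_force: [-0.4, -6.4, 0.3]
grip_width: 0.0121
grasp_force: 2.9
time: 23.18
position: [0.5475, 0.1016, 0.0108]
tool_rot: [0.686, 0.727, -0.002, 0.001]
contact_force: [-1.4, -14.1, 1.2]
grip_width: 0.0117
grasp_force: 7.1
jig tcp -0.0328 -0.1064 0.0108 F [ -1.4 -14.1   1.2]
```

It stopped firmly at the +y fence at 14 N. I'll back off, lift clear and check.

```bash

python3 -m pendant '[[[-0.05,0,0],[0,0,0]],[[-0.15,0,0],[0,0,0]],[[-0.25,0,0],[0,0,0]],[[-0.25,0,0],[0,0,0]]]'
python3 -m pendant '[[[-0.2,-0.2,-0.3],[0,0,0]],[[-0.4,-0.4,-0.6],[0,0,0]],[[-0.6,-0.8,-0.6],[0,0,0]],[[-0.6,-0.8,-0.6],[0,0,0]]]'
python3 -c "
from h import *
import cv2
a=cv2.resize(cams.get_image('top')[175:265,235:345,::-1],None,fx=7,fy=7,interpolation=cv2.INTER_CUBIC)[:420]
cv2.imwrite('pics/t3.png',a)"
```

```text
time: 23.68
position: [0.5498, 0.0658, 0.0108]
tool_rot: [0.687, 0.726, 0.0, 0.0]
contact_force: [0.5, 0.3, 0.9]
grip_width: 0.0122
grasp_force: 0.0
time: 24.18
position: [0.4313, -0.0301, 0.1008]
tool_rot: [0.688, 0.726, -0.0, -0.001]
contact_force: [0.2, -0.5, -0.1]
grip_width: 0.0122
grasp_force: 0.0
```

View pics/t3.png

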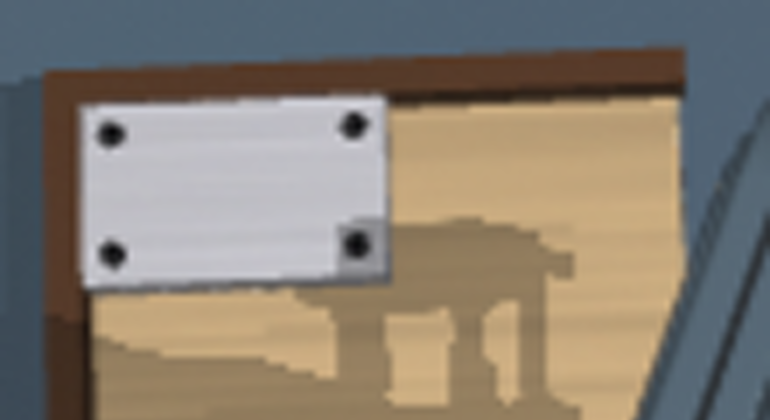

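The top plate sits tight in the corner, with its hole corners at (110,133) to (357,245) square to the fences. One side view will check the lower plates.

```bash

python3 -c "
from h import *
import cv2
cv2.imwrite('pics/s3.png',cv2.resize(cams.get_image('side')[165:235,250:350,::-1],None,fx=7,fy=7,interpolation=cv2.INTER_CUBIC))
jig(-.09,-.06,.1,90)
a=np.radians(3.2);c,s=np.cos(a),np.sin(a)
for z in(.032,.008):
  for jx,jy in((-.06,0),(-.06,-.1),(0,-.1)):
    u,v=proj((.5743+c*jx-s*jy,.2097+s*jx+c*jy,z),'side');print(z,jx,jy,round((u-250)*7),round((v-165)*7))
"
```

```text
shift [1.1429 0.4175 0.0082] turn [ 3.000e-04 -3.000e-04  4.998e-01] dyaw -90.0 pos [ 0.4347 -0.0299  0.1012] q [6.873e-01 7.264e-01 4.000e-04 4.000e-04]
0.032 -0.06 0 220 131
0.032 -0.06 -0.1 375 213
0.032 0 -0.1 481 167
0.008 -0.06 0 222 180
0.008 -0.06 -0.1 375 264
0.008 0 -0.1 480 217
```

View pics/s3.png

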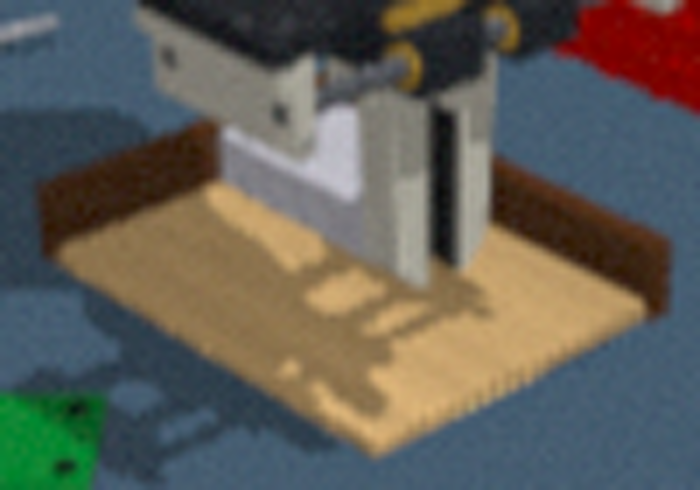

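The visible -x face is a single plane where predicted, from (220,131) towards (375,264). A final light tap along +x will make sure it's seated.

```bash

python3 -m pendant '[[[0.99,0.4,0],[0,0,-0.25]],[[0.99,0.4,0],[0,0,-0.25]],[[0.99,0.4,0],[0,0,-0.25]],[[0.99,0.4,0],[0,0,-0.25]],[[0.99,0.4,0],[0,0,-0.25]]]' 0.6
python3 -m pendant '[[[0,0,0],[0,0,-0.25]],[[0,0,0],[0,0,-0.25]],[[0,0,0],[0,0,-0.25]],[[0,0,0],[0,0,-0.25]],[[0,0,0],[0,0,-0.25]]]'
python3 -m pendant '[[[0,0,0],[0,0,0]]]'
python3 -c "
from h import *
where();jig(-.085,-.052,.05,90)"
```

```text
time: 24.9
position: [0.4871, 0.1236, 0.1003]
tool_rot: [0.355, 0.935, 0.0, -0.0]
contact_force: [0.5, 0.4, -0.8]
grip_width: 0.037
grasp_force: 0.0
time: 25.52
position: [0.4867, 0.122, 0.1006]
tool_rot: [-0.027, 1.0, 0.0, 0.0]
contact_force: [-0.8, 0.4, -0.4]
grip_width: 0.0373
grasp_force: 0.0
time: 25.65
position: [0.4865, 0.122, 0.1007]
tool_rot: [-0.026, 1.0, 0.0, 0.0]
contact_force: [0.2, 0.1, 0.2]
grip_width: 0.0372
grasp_force: 0.0
jig tcp -0.0926 -0.0826 0.1007 F [0.2 0.1 0.2]
shift [-0.0498  0.2042  0.3379] turn [ 0.     0.    -0.001] dyaw 0.2 pos [0.4865 0.122  0.1007] q [-2.630e-02  9.997e-01  1.000e-04  0.000e+00]
```

```bash

python3 -m pendant '[[[0,0.2,0.1],[0,0,0]],[[0,0.2,0.3],[0,0,0]],[[0,0.2,0.5],[0,0,0]],[[0,0.2,0.595],[0,0,0]],[[0,0.2,0.595],[0,0,0]]]'
python3 -m pendant '[[[-0.02,0,0],[0,0,0]],[[-0.05,0,0],[0,0,0]],[[-0.08,0,0],[0,0,0]],[[-0.11,0,0],[0,0,0]],[[-0.13,0,0],[0,0,0]]]'
python3 -c "
from h import *
where()"
```

```text
time: 26.28
position: [0.484, 0.1519, 0.0108]
tool_rot: [-0.028, 1.0, -0.0, -0.001]
contact_force: [0.1, 0.3, 0.3]
grip_width: 0.037
grasp_force: 0.0
time: 26.9
position: [0.5045, 0.1531, 0.0116]
tool_rot: [-0.028, 1.0, 0.0, 0.0]
contact_force: [-0.4, 0.0, -0.5]
grip_width: 0.0371
grasp_force: 0.0
jig tcp -0.0729 -0.0526 0.0116 F [-0.4  0.  -0.5]
```

```bash

python3 -m pendant '[[[-0.012,0,0],[0,0,0]],[[-0.024,0,0],[0,0,0]],[[-0.036,0,0],[0,0,0]],[[-0.036,0,0],[0,0,0]]]'
python3 -m pendant '[[[-0.01,0,0],[0,0,0]],[[-0.015,0,0],[0,0,0]],[[-0.015,0,0],[0,0,0]]]'
python3 -c "
from h import *
where()"
```

```text
time: 27.4
position: [0.509, 0.1534, 0.0114]
tool_rot: [-0.029, 1.0, -0.0, -0.0]
contact_force: [-1.0, -0.1, 0.4]
grip_width: 0.0369
grasp_force: 0.5
time: 27.78
position: [0.509, 0.1534, 0.0111]
tool_rot: [-0.029, 1.0, -0.0, -0.003]
contact_force: [-6.9, -0.9, 4.3]
grip_width: 0.0376
grasp_force: 3.4
jig tcp -0.0683 -0.0525 0.0111 F [-6.9 -0.9  4.3]
```

It hit a hard stop at once, at the same place as before, so the stack is seated. I'll retreat and take a last look.

```bash

python3 -m pendant '[[[0.05,0,0],[0,0,0]],[[0.15,0,0],[0,0,0]],[[0.2,0,0],[0,0,0]],[[0.2,0,0],[0,0,0]]]'
python3 -m pendant '[[[0.1,0,-0.3],[0,0,0]],[[0.2,0.3,-0.7],[0,0,0]],[[0.3,0.7,-0.9],[0,0,0]],[[0.3,0.95,-0.9],[0,0,0]],[[0.3,0.95,-0.9],[0,0,0]]]'
python3 -c "
from h import *
import cv2
a=cv2.resize(cams.get_image('top')[180:240,240:310,::-1],None,fx=5,fy=5,interpolation=cv2.INTER_CUBIC)
b=cv2.resize(cams.get_image('side')[170:220,270:340,::-1],None,fx=6,fy=6,interpolation=cv2.INTER_CUBIC)
cv2.imwrite('pics/f.png',np.hstack([a,b]))"
```

```text
time: 28.28
position: [0.481, 0.1518, 0.0116]
tool_rot: [-0.029, 1.0, 0.0, -0.0]
contact_force: [0.3, 0.4, 0.3]
grip_width: 0.0375
grasp_force: 0.0
time: 28.9
position: [0.4289, 0.295, 0.148]
tool_rot: [-0.031, 1.0, 0.001, 0.002]
contact_force: [0.1, -0.6, 0.1]
grip_width: 0.0372
grasp_force: 0.0
```

View pics/f.png

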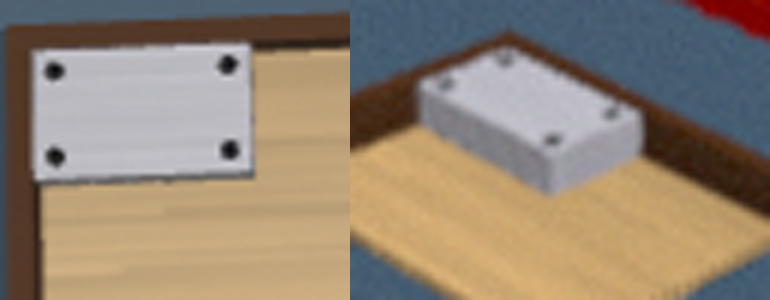

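All four plates form one clean block, tight in the corner against both fences, with flush faces (near vertical edge at (550,165)). Handing in.

```bash
python3 -c "
from cell import env
print(env.close_job())"
```

```text
the job is handed in; nothing more can be done
None
```

I laid the matching grey plate on the stack and tapped all four plates flush into the corner against both fences. The job was handed in at about 29 s; the hand-in returned no verdict.

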